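Hold a bottle over the pull-out base-code reader

TASK

Pull the reader's tray out to its stop. Then pick up the smaller of the two brown bottles, carry it over the steel splash guard (across its top edge, not round its ends, and without the bottle touching it) and hold it upright, centred about 15 mm above the round scanning glass in the tray, for its base to be read; the bottle must never touch the reader or its tray. Finish while still holding it there, hovering and still, and leave the large bottle and the conical flask standing where they are.

Things in the scene. Friction and masses are not known exactly. Their poses are not given: they have to be found in the camera images.
- reader: White low bench instrument fixed to the bench, housing 180 (x) x 160 (y) x 75 mm high. Origin: centre of its underside, on the bench. Its front faces its own -x; the tray comes out of that front toward -x. Yaw 0.1 to 0.3 rad.
- tray (a joint): Slide of the reader's grey tray: 0 = shut, grows as it is pulled toward the reader's -x, stop at 0.130 m. Starts 0 to 0.02 m open. About 1.5 N of friction, no spring: it stays where left.
- tray_handle (a point): Middle of the round bow-handle bar on the tray's front, 55 mm above the bench. The bar is 12 mm thick, 100 mm long along the reader's y, with a leg at each end; the free gap between bar and front panel is 39 mm (bar axis 45 mm from the panel's face, 143 mm before the reader's origin when shut). Take it from above with the fingers closing along the reader's x. Axes as the reader's; moves with the tray.
- tray_window (a point): Centre of the round black scanning glass, diameter 54 mm, flush in the tray's grey floor, 28 mm above the bench; a bright metal collar 74 mm across and 3 mm high surrounds it. It moves with the tray: on the reader's centre line, hidden in the housing 30 mm before the reader's origin when shut, 160 mm before it (70 mm clear of the housing's front) when fully out. Axes as the reader's.
- guard: Upright steel splash guard fixed to the bench, 260 mm long (its x) x 5 mm thick (rolled rim 8 mm), 80 mm high, foot 30 mm wide. Origin: middle of its foot, on the bench. It stands between the bottles (on its +y side) and the reader (on its -y side).
- small_bottle: Small brown glass bottle with a screw cap: the one to carry. Body diameter 49 mm up to about 75 mm, cap diameter 37 mm, 116 mm high in all. Origin: centre of its base, z up along its axis. 0.11 to 0.23 kg.
- large_bottle: Large brown glass bottle, diameter 68 mm, 146 mm high. Origin: centre of its base. Leave it alone. The two bottles stand side by side along the guard, in either order.
- conical_flask: Small conical glass flask, 60 mm wide, 75 mm high. Origin: centre of its base. Leave it alone.
Mind the look-alikes: they are no part of the job. Leave any green look-alike of the small_bottle alone.

How it is judged:
By the outcome, as a careful person would: the job done as asked, in the order asked, and still so for the second after the job is handed in, while the arm keeps its last pose, push and grip.
It also fails if it takes over 54 s, if anything falls off the work surface, if the arm or the gripper's body presses on something with over 40 N, if the wrist force passes 120 N, or if a joint passes its speed limit or range.

ROBOT

A 7-joint arm with a two-finger parallel gripper is mounted at the origin on a cart in front of the work surface, level with it; the furniture and walls round the work are solid. World frame = base frame: x ahead of the robot, y to its left, z up, the work surface at z = 0. Lengths are in m, angles in degrees, forces in N, time in s.
With the tool pointing down it reaches from about 0.35 to 0.775 m from the base axis. Payload 3.1 kg.
Tool frame: the origin (TCP) lies on the centre line of the jaws, within the pads' length; the fingertips stand 17 mm ahead of it and the grasp point (between the pads) lies 2 mm behind it (robot.tip_reach is the distance from the TCP to the fingertips, in m); z points along the fingers, y is the line along which they close (so a half turn about z gives the same grasp; the last joint's range is limited). The gripper opens to 85 mm and grips with 20 to 120 N. Pads are 22 mm wide; open, the fingers measure 114 mm over their backs; the gripper's body (76 mm by 85 mm) begins 54 mm behind the grasp point. The pads swing forward as they close: fully open they stand 13 mm farther back than shut.
Start: joints at [-71.66, 17.813, 0.802, 86.603, -0.252, 75.585, -1.558], TCP at [0.195, 0.514, 0.248] pointing down, gripper open.
Joint ranges: [-154.91, 154.91], [-16.99, 109.72], [-72.82, 74.43], [7.12, 147.25], [-82.49, 262.49], [11.32, 116.49], [-174.64, 174.64]. Speed limits (degrees/s): [159.86, 159.86, 180, 180, 180, 180, 180].

INTERFACE

Orientations are given as [roll, pitch, yaw] about the fixed x, y, z axes, in that order (R = Rz(yaw) Ry(pitch) Rx(roll)).
In Python, from station import robot, fingers, vision, workorder, recognise gives the robot as it stands. Calls block until the motion is done:
- robot.move_to(position, orientation): joint-space move of the TCP to a pose.
- robot.line_to(position, orientation=None, velocity=0.15, f_stop=None): straight line of the TCP; orientation=None keeps the orientation; velocity is the mean speed in m/s. With f_stop (N) it stops when the force on the tool has changed by that much, and returns True; else False.
- robot.move_j(angles): joint-space move.
- fingers.gripper_to(opening, force=None): opening from 0.0 (shut) to 1.0 (fully open); force is the grip in N (None keeps the last); returns when the fingers have stopped.
- robot.pause(seconds).
- robot.inverse_kinematics(position, orientation): joint angles nearest the present ones, or None.
- vision.grab_frame(name): name is "scene" or "top"; returns the picture (384x512x3 uint8, red, green, blue); there is no depth.
- vision.calibration(name): a dict with "mtx" (3x3 intrinsics, pixels), "extrinsics" (4x4, takes a point from world to camera coordinates). Camera axes: x right, y up, looking along -z (the intrinsics and any distortion apply to the point x, -y, -z); pixel columns grow to the right and rows downward; lengths in m; the calibration is good to about 2 mm. A picture is of the moment at which its call begins. calibration takes no time and is no camera call.
A pose or a line that the arm cannot do raises robot.PlanningError and nothing moves.
- workorder.close_job(): hands the job in; it is judged then, once.
Trained networks look in the newest picture that a camera, given by its name, has taken for a name from the list of things; names that differ only in an ending like _2 or _b are one class to them, and where a whole thing is asked for, a point or a joint stands for the part that bears it (a point fixed in the world has none). Each returns a list of dicts, best first, with "p" (0 to 1); they miss things now and then, are a little off and sometimes report something else, mostly with a low value. They report only what shows in the picture. A call takes as long as a camera call. They do not tell look-alikes from the thing itself.
- recognise(label, camera): "rect" ([centre column, centre row, width, height] in pixels, round what is visible of it).
Readings, each from a call of its own:
- robot.current_time_s(): time.
- robot.current_joint_positions(): joint angles.
- robot.current_dq(): joint speeds.
- robot.current_joint_torque(): joint torques, N m.
- robot.current_tool_pos(): TCP position.
- robot.current_eef_rot(): TCP orientation.
- robot.current_contact_force(): force on the tool from outside, world axes, zero at the start.
- robot.current_torque(): the same for the moment, N m.
- robot.current_finger_gap(): opening from 0.0 (shut) to 1.0 (fully open).
- robot.current_gripper_force(): force on a finger pad.
Only numpy, scipy, OpenCV 4.12 (cv2) and the standard library are available. Lean on these libraries where they do the work, as an engineer would, in place of code of your own. Each camera call takes 0.05 s, during which the arm holds its last target. There are 200 camera calls.

## Working session

There is one attempt and no reset: what is moved stays moved. The work goes in short steps, each a Python script; the robot and the scene stay as the last script left them, time stands still between calls to the robot, and variables do not carry over. Pictures are saved under pics/ and viewed, at most 10 in all, crops included, and the job is handed in when it is done.

```bash
mkdir -p pics
python3 - <<'E'
from station import robot, fingers, vision, workorder, recognise
import cv2,numpy as np
ims=[]
for c in("scene","top"):
    im=vision.grab_frame(c); cv2.imwrite(f"pics/{c}0.png",im[:,:,::-1])
    k=vision.calibration(c); print(c,{a:(np.round(b,4).tolist() if b is not None else b) for a,b in k.items()})
    for l in("reader","tray_handle","guard","small_bottle","large_bottle","conical_flask"):
        print(l,[(np.round(d["rect"],0).tolist(),round(d["p"],2)) for d in recognise(l,c)])
print(robot.current_time_s())
E
```

```text
scene {'mtx': [[479.1457, 0.0, 258.1914], [0.0, 479.1457, 191.5531], [0.0, 0.0, 1.0]], 'extrinsics': [[-0.4783, -0.8779, -0.0214, 0.513], [0.5117, -0.2984, 0.8056, -0.1973], [-0.7137, 0.3744, 0.592, -0.8484], [0.0, 0.0, 0.0, 1.0]]}
reader [([288.0, 153.0, 52.0, 63.0], 0.76)]
tray_handle [([284.0, 166.0, 54.0, 36.0], 0.64), ([285.0, 154.0, 52.0, 62.0], 0.18)]
guard [([278.0, 210.0, 80.0, 53.0], 0.6)]
small_bottle [([209.0, 238.0, 24.0, 60.0], 0.89), ([222.0, 288.0, 34.0, 59.0], 0.63), ([267.0, 229.0, 26.0, 40.0], 0.56)]
large_bottle [([224.0, 215.0, 22.0, 29.0], 0.7), ([287.0, 169.0, 54.0, 35.0], 0.25)]
conical_flask []
top {'mtx': [[453.5508, 0.0, 252.8234], [0.0, 453.5508, 198.4904], [0.0, 0.0, 1.0]], 'extrinsics': [[0.009, -0.9998, -0.0168, 0.3503], [0.9917, 0.0068, 0.1284, -0.4939], [-0.1283, -0.0179, 0.9916, -1.143], [0.0, 0.0, 0.0, 1.0]]}
reader [([292.0, 146.0, 79.0, 112.0], 0.59)]
tray_handle [([304.0, 180.0, 54.0, 43.0], 0.76)]
guard [([271.0, 203.0, 52.0, 93.0], 0.69)]
small_bottle [([207.0, 228.0, 24.0, 28.0], 0.78), ([254.0, 242.0, 21.0, 22.0], 0.72), ([193.0, 284.0, 23.0, 18.0], 0.64)]
large_bottle [([234.0, 193.0, 31.0, 36.0], 0.82)]
conical_flask [([238.0, 267.0, 29.0, 25.0], 0.9)]
0.7
```

View pics/scene0.png

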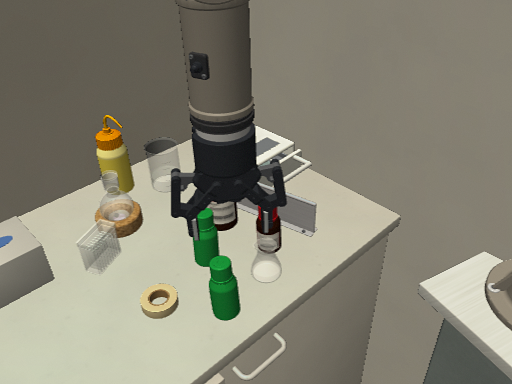

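View pics/top0.png

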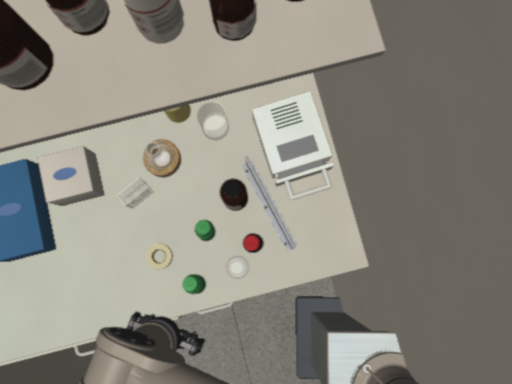

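The top view shows the candidates for the small bottle. Brown with a red cap at (252,243) is the one I want. The look-alikes are green at (204,230) and (193,284), and the large brown bottle is at (234,194). The flask is at (237,267), the guard runs (247,160)–(292,247), and the handle bar is near (311,190). I'll check this in one close crop.

```bash
cat > h.py <<'E'
from station import robot, fingers, vision, workorder, recognise
import cv2,numpy as np
def world(px,z,cam="top"):
    k=vision.calibration(cam);E=np.array(k["extrinsics"]);M=np.array(k["mtx"])
    d=np.linalg.inv(M)@[px[0],px[1],1];d=E[:3,:3].T@(d*[1,-1,-1]);o=-E[:3,:3].T@E[:3,3]
    return o+d*(z-o[2])/d[2]
def pix(P,cam="top"):
    k=vision.calibration(cam);E=np.array(k["extrinsics"]);c=E[:3,:3]@P+E[:3,3];c=np.array(k["mtx"])@(c*[1,-1,-1]);return c[:2]/c[2]
E
python3 - <<'E'
from h import *
im=cv2.imread("pics/top0.png")
cv2.imwrite("pics/crop1.png",cv2.resize(im[85:285,180:360],None,fx=3,fy=3,interpolation=cv2.INTER_CUBIC))
E
```

```text
(no output)
```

View pics/crop1.png

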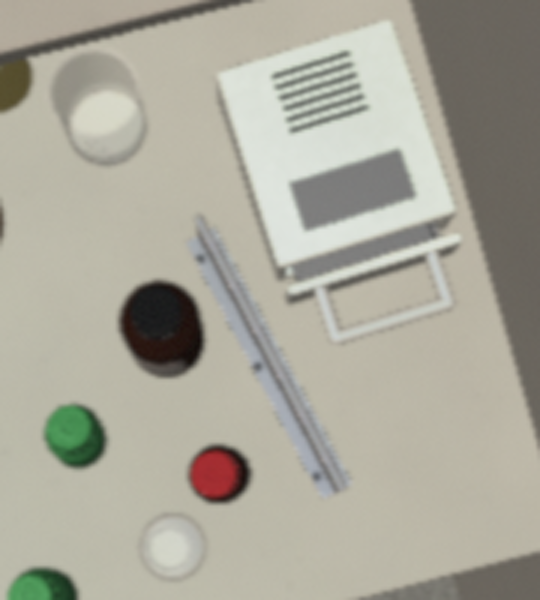

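The crop confirms it: the brown bottle with the red cap is centred at crop (217,474). The large bottle has a black cap at (158,310). The housing corners, handle bar (337,338)–(448,303) and guard rim (200,217)–(345,487) are all clear.

Run:
```python
from h import *
w=lambda u,v,z: world((180+(u+.5)/3-.5,85+(v+.5)/3-.5),z)
C=np.array([w(*p,.075) for p in((218,73),(390,21),(455,214),(280,267))])
print("corners",C.round(3).tolist(),"c",C.mean(0).round(4))
for a,b in((0,3),(1,2)): d=C[a]-C[b];print("yawx",np.arctan2(d[1],d[0]),np.hypot(*d[:2]))
for a,b in((0,1),(3,2)): d=C[a]-C[b];print("yawy",np.arctan2(-d[0],d[1]),np.hypot(*d[:2]))
H=[w(337,338,.061),w(448,303,.061)];d=H[0]-H[1];print("handle",np.round(H,3).tolist(),np.mean(H,0).round(4),np.arctan2(-d[0],d[1]),np.hypot(*d[:2]))
G=[w(200,217,.08),w(345,487,.08)];d=G[0]-G[1];print("guard",np.round(G,3).tolist(),np.mean(G,0).round(4),np.arctan2(d[1],d[0]),np.hypot(*d[:2]))
S=w(217,474,.116);print("small",S, "large",w(158,310,.146),"flask",w(172,547,.075),"green",w(72,428,.116))
# scene cross-check
for n,P in(("small cap",S),("handle",np.mean(H,0)),("guard end",G[1])):print(n,pix(P,"scene").round(0))
```

```text
corners [[0.718, 0.357, 0.075], [0.765, 0.209, 0.075], [0.596, 0.156, 0.075], [0.549, 0.303, 0.075]] c [0.657  0.2562 0.075 ]
yawx 0.3082271656181564 0.17702538319402472
yawx 0.30639120796398706 0.17745885796725078
yawy 0.30701484843389615 0.15480322200596577
yawy 0.30420817447176224 0.15447854907174885
handle [[0.491, 0.254, 0.061], [0.522, 0.16, 0.061]] [0.5066 0.2074 0.061 ] 0.31428074948098605 0.09877944864705067
guard [[0.591, 0.371, 0.08], [0.366, 0.249, 0.08]] [0.4783 0.3101 0.08  ] 0.49422552519787666 0.25575738747629145
small [0.37428481 0.35374388 0.116     ] large [0.50132809 0.40075143 0.146     ] flask [0.31564166 0.39088684 0.075     ] green [0.40996056 0.4701452  0.116     ]
small cap [269. 201.]
handle [296. 170.]
guard end [316. 202.]
```

Run:
```python
from h import *
y=np.degrees(.306)
for P,a in(([.507,.207,.25],y),([.507,.207,.053],y),([.397,.173,.053],y),([.374,.354,.065],57.5),([.374,.354,.2],57.5),([.504,.208,.11],57.5),([.504,.208,.2],57.5)):
    for s in(90,-90):
        q=robot.inverse_kinematics(P,[180,0,a+s]);print(P,round(a+s),None if q is None else np.round(q,0))
```

```text
[0.507, 0.207, 0.25] 108 [-43.  18.  25.  88.  -8.  76.   0.]
[0.507, 0.207, 0.25] -72 [-25.  17.   2.  87.  -1.  76. 174.]
[0.507, 0.207, 0.053] 108 [-42.  30.  25. 102. -15.  52.   7.]
[0.507, 0.207, 0.053] -72 [-20.  28.  -5. 101.   3.  51. 171.]
[0.397, 0.173, 0.053] 108 [-46.  18.  24. 119. -10.  44.   2.]
[0.397, 0.173, 0.053] -72 [-26.  17.  -0. 118.   0.  44. 172.]
[0.374, 0.354, 0.065] 148 [-52.  24.   9. 106.  -5.  50.  16.]
[0.374, 0.354, 0.065] -32 [ -90.   39.   64.  107.  -41.   61. -131.]
[0.374, 0.354, 0.2] 148 [-53.  16.  10.  97.  -3.  68.  15.]
[0.374, 0.354, 0.2] -32 [ -93.   26.   65.   98.  -24.   72. -145.]
[0.504, 0.208, 0.11] 148 [-38.  25.  18.  99.  -9.  58.  41.]
[0.504, 0.208, 0.11] -32 [ -68.   38.   65.  100.  -37.   67. -115.]
[0.504, 0.208, 0.2] 148 [-38.  19.  18.  92.  -6.  69.  39.]
[0.504, 0.208, 0.2] -32 [ -69.   30.   65.   93.  -28.   75. -122.]
```

Run:
```python
from h import *
a=.306; o=[180,0,90+np.degrees(a)]; u=np.array([np.cos(a),np.sin(a),0])
h=np.array([.5066,.2074,0])
fingers.gripper_to(.48,30)
robot.move_to(h+[0,0,.22],o)
robot.line_to(h+[0,0,.10],velocity=.2)
print("down",robot.line_to(h+[0,0,.053],velocity=.08,f_stop=8),robot.current_tool_pos(),robot.current_contact_force())
fingers.gripper_to(0,30)
print("gap",robot.current_finger_gap(),robot.current_gripper_force(),robot.current_contact_force())
p0=np.array(robot.current_tool_pos())
print("stop",robot.line_to(p0-.13*u,velocity=.06,f_stop=14))
p1=np.array(robot.current_tool_pos());print(p1,"pulled",(p0-p1)@u,robot.current_contact_force(),robot.current_finger_gap(),robot.current_time_s())
vision.grab_frame("top");im=vision.grab_frame("top");cv2.imwrite("pics/top1.png",im[:,:,::-1])
cv2.imwrite("pics/crop2.png",cv2.resize(im[85:285,180:360,::-1],None,fx=3,fy=3,interpolation=cv2.INTER_CUBIC))
```

```text
down False [0.50697801 0.20747175 0.05324473] [ 0.09098984  0.3537579  -0.23943691]
gap 0.127711626084613 29.216349720954895 [ 0.12514478 -0.2947519   2.99097747]
stop True
[0.39676738 0.1718823  0.05365429] pulled 0.1160129794403715 [ 1.36180982 -0.52266749  0.73731422] 0.1241317800715822 6.4
```

View pics/crop2.png

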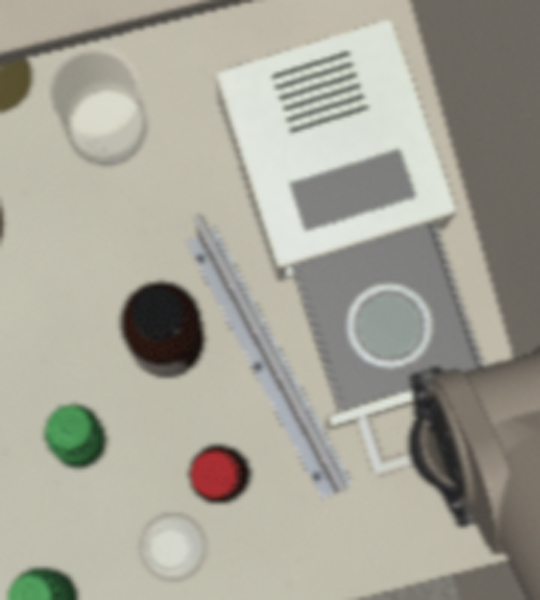

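The tray is out and the glass shows at crop (390,325). The bottle, flask and large bottle have not moved. I'll confirm the stop with a second tug, release, and then go for the bottle.

Run:
```python
from h import *
a=.306; u=np.array([np.cos(a),np.sin(a),0])
p0=np.array(robot.current_tool_pos())
print("stop",robot.line_to(p0-.01*u,velocity=.03,f_stop=15))
p1=np.array(robot.current_tool_pos());print("more",(p0-p1)@u,p1)
robot.line_to(p1,velocity=.05)
fingers.gripper_to(.48)
robot.line_to([*p1[:2],.13],velocity=.15)
print("win cam",world((180+390.5/3-.5,85+325.5/3-.5),.030),"win handle",p1+.113*u,"win reader",np.array([.657,.2562,0])-.16*u)
b=np.array([.3743,.3537,0]);o=[180,0,147.5]
robot.move_to([.42,.25,.24],o)
fingers.gripper_to(.85)
robot.move_to(b+[0,0,.2],o)
fr=vision.grab_frame("scene");cv2.imwrite("pics/crop3.png",cv2.resize(fr[120:320,170:370,::-1],None,fx=3,fy=3,interpolation=cv2.INTER_CUBIC))
im=vision.grab_frame("top");cv2.imwrite("pics/crop4.png",cv2.resize(im[85:285,180:360,::-1],None,fx=3,fy=3,interpolation=cv2.INTER_CUBIC))
print(robot.current_tool_pos(),robot.current_time_s(),robot.current_contact_force())
```

```text
stop True
more 4.1605573679194365e-05 [0.39674643 0.17190699 0.05365597]
win cam [0.50715827 0.20625732 0.03      ] win handle [0.50449715 0.20594788 0.05365597] win reader [0.50443261 0.2080005  0.        ]
[0.37538001 0.35273749 0.20033372] 9.75 [ 0.96474545 -0.5318625   0.46038648]
```

View pics/crop3.png

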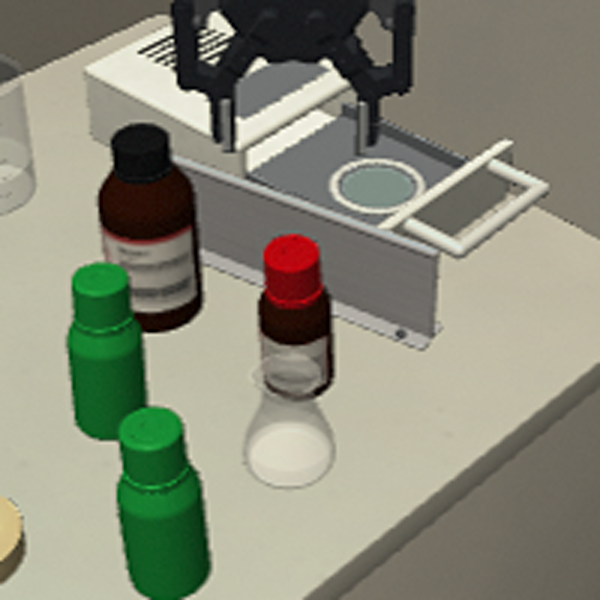

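View pics/crop4.png

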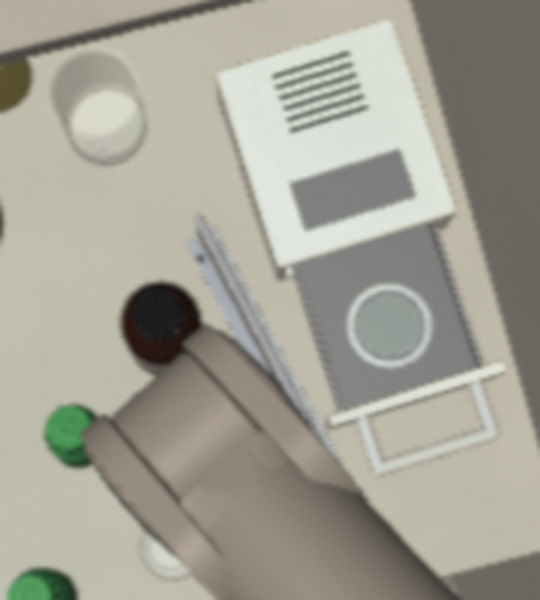

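The scene crop shows the fingers at crop (226,130) and (368,130), straddling the red-capped bottle at (292,245). The tray stayed out. Now I'll descend and grip.

Run:
```python
from h import *
b=np.array([.3743,.3537])
robot.line_to([*b,.13],velocity=.15)
print("down",robot.line_to([*b,.066],velocity=.06,f_stop=5),robot.current_tool_pos(),robot.current_contact_force())
fingers.gripper_to(0,50)
print("gap mm",85*robot.current_finger_gap(),robot.current_gripper_force(),robot.current_contact_force())
robot.line_to([*b,.10],velocity=.06)
print("gap",85*robot.current_finger_gap(),robot.current_contact_force())
robot.line_to([*b,.215],velocity=.15)
fr=vision.grab_frame("scene");cv2.imwrite("pics/crop5.png",cv2.resize(fr[100:300,170:370,::-1],None,fx=3,fy=3,interpolation=cv2.INTER_CUBIC))
print(robot.current_tool_pos(),robot.current_finger_gap()*85,robot.current_time_s())
```

```text
down False [0.3746287  0.35400493 0.06644373] [-0.38256758 -0.0177322  -0.57000844]
gap mm 46.327736280702226 50.98450733581558 [ 0.03558158 -0.05406329  4.53907695]
gap 46.362175394505236 [-0.17822544 -0.48511435 -2.46418055]
[0.37356267 0.3530298  0.21358191] 46.1675930343531 13.6167
```

View pics/crop5.png

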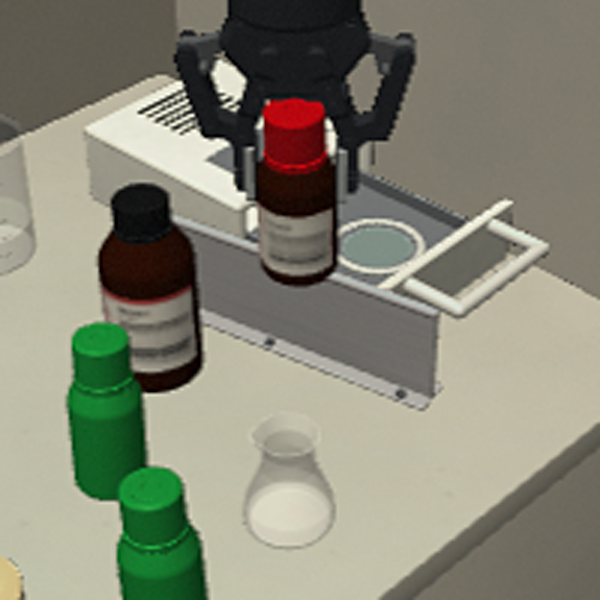

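The bottle is gripped and upright, with its cap at crop (295,130) and base at (298,275). I'll carry it over the guard and lower it to just above the hover height.

Run:
```python
from h import *
w=np.array([.5055,.2066])
robot.line_to([*w,.215],velocity=.12)
robot.line_to([*w,.1144],velocity=.08)
robot.pause(.3)
fr=vision.grab_frame("scene");cv2.imwrite("pics/sc6.png",fr[:,:,::-1]);cv2.imwrite("pics/crop6.png",cv2.resize(fr[110:230,230:350,::-1],None,fx=5,fy=5,interpolation=cv2.INTER_CUBIC))
p=np.array(robot.current_tool_pos());print(p,robot.current_eef_rot(),robot.current_finger_gap()*85,robot.current_contact_force(),robot.current_time_s())
def cr(P): return ((pix(np.array(P),"scene")-[230,110])*5+2).round(0)
for z in(p[2]-.0664,p[2]-.0664+.116):
  R=.0245 if z<.1 else .0185
  print("circle pred",[cr([p[0]+R*np.cos(t),p[1]+R*np.sin(t),z]).tolist() for t in np.arange(0,6.28,.785)])
print("glass collar",[cr([w[0]+.037*np.cos(t),w[1]+.037*np.sin(t),.031]).tolist() for t in np.arange(0,6.28,.785)])
```

```text
[0.50555152 0.20661955 0.11454897] [1.79986955e+02 7.59062859e-03 1.47500209e+02] 46.403721072077694 [-0.62898068 -0.56023689 -1.77244689] 17.1667
circle pred [[308.0, 301.0], [284.0, 318.0], [290.0, 341.0], [324.0, 356.0], [365.0, 352.0], [388.0, 334.0], [381.0, 311.0], [347.0, 297.0]]
circle pred [[320.0, 86.0], [301.0, 99.0], [306.0, 115.0], [333.0, 125.0], [366.0, 122.0], [385.0, 109.0], [379.0, 93.0], [352.0, 84.0]]
glass collar [[293.0, 318.0], [258.0, 345.0], [267.0, 380.0], [317.0, 402.0], [378.0, 397.0], [413.0, 368.0], [402.0, 334.0], [352.0, 313.0]]
```

View pics/crop6.png

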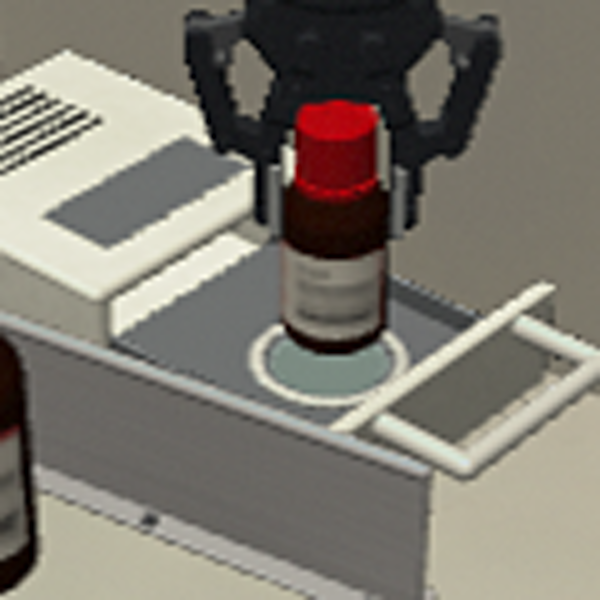

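The bottle is upright over the glass. Its base lies at crop cols 283–385 with its bottom at row 354, as predicted. The collar (248–410, bottom at 405) is a few crop pixels left of my prediction, so I'll work out the small correction.

Run:
```python
from h import *
im=cv2.imread("pics/crop3.png")
g=im[140:235,315:440].astype(int); 
b=world((170+377.5/3-.5,120+187.5/3-.5),.031,"scene");print("collar from scene eye",b)
# greenish glass disc, centroid (unobstructed frame crop3, and top crop4)
for f,(x0,x1,y0,y1),off,cam in(("crop3",(335,420,160,215),(170,120),"scene"),("crop4",(350,430,285,366),(180,85),"top")):
    c=cv2.imread(f"pics/{f}.png")[y0:y1,x0:x1].astype(int)
    m=((c[:,:,1]-c[:,:,2])>8)&(c[:,:,1]<190)
    n,l,s,ce=cv2.connectedComponentsWithStats(m.astype(np.uint8));i=1+np.argmax(s[1:,4])
    ct=ce[i]+[x0,y0];print(f,s[i],ct,world(((ct[0]+.5)/3-.5+off[0],(ct[1]+.5)/3-.5+off[1]),.028,cam))
p=np.array(robot.current_tool_pos());p[2]-=.0664
print("base seen",world(pix(p,"scene")+[-.5,-.4],p[2],"scene"),p)
```

```text
collar from scene eye [0.50324018 0.21143101 0.031     ]
crop3 [   6    7   73   41 2246] [376.91050757 187.0667854 ] [0.50676597 0.2092096  0.028     ]
crop4 [  11   13   58   57 2517] [388.95391339 325.84823202] [0.50669194 0.20695455 0.028     ]
base seen [0.5075155  0.20673812 0.04814897] [0.50555152 0.20661955 0.04814897]
```

Run:
```python
from h import *
robot.line_to([.5053,.2084,.1095],velocity=.03)
robot.pause(1.0)
print(robot.current_tool_pos(),robot.current_finger_gap()*85,robot.current_gripper_force(),robot.current_contact_force(),np.abs(robot.current_dq()).max(),robot.current_time_s())
fr=vision.grab_frame("scene");cv2.imwrite("pics/crop7.png",cv2.resize(fr[110:230,230:350,::-1],None,fx=5,fy=5,interpolation=cv2.INTER_CUBIC))
```

```text
[0.50529434 0.2083947  0.10950209] 46.02818389635209 51.25936068361625 [ 0.03921327  0.2762807  -1.31301108] 0.12680172509309454 18.4917
```

View pics/crop7.png

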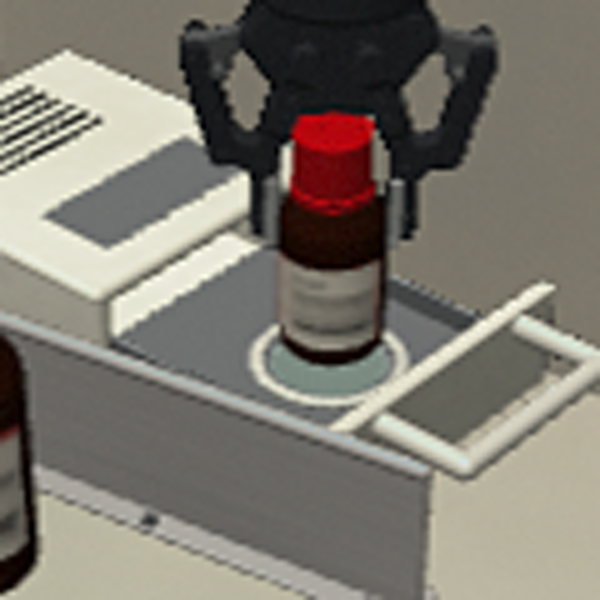

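The base is centred over the collar (col 331 against 329) with clear space beneath it, and it is still.

```bash
python3 -c "
from station import workorder
print(workorder.close_job())"
```

```text
the job is handed in; nothing more can be done
None
```

The job is handed in: the tray is out at its stop, and the small brown bottle was carried over the top of the guard and is held upright and still, about 15 mm above the scanning glass; the large bottle and flask were not touched.

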